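# Post a lock body through the drop box's spring flap

### The job

Post the brass lock body that lies in the tray into the steel drop box, only pushing it and never lifting it. With one fingertip push the flap's finger bar outwards, away from the tray, so that the spring flap swings up, and hold it up while the other fingertip slides the lock body along the tray and under the flap until it drops into the bin behind; then come away so that the flap springs shut. Leave everything else on the bench where it stands.

Things in the scene. Friction and masses are not known exactly. Their poses are not given: they have to be found in the camera images.
- dropbox: Grey steel drop box fixed to the bench. Origin on the table, straight under the plane of the flap, on the tray's centre line; +x points along the tray from its open near end into the bin, +y to the tray's left, +z up. Behind the tray is the bin, with walls and a clear roof 106 mm above the table, from x = +6 to +122 mm, 80 mm wide inside, its floor 4 mm above the table.
- mouth (a point): Point on the tray's floor, 60 mm above the table, in the plane of the flap, on the tray's centre line; axes as the drop box. The floor is flat from x = -150 mm (open near end) to x = +6 mm, 70 mm wide, between two rails 7 mm high and 6 mm thick, inner faces at y = -26 and +26 mm. A lock body whose middle passes the floor's edge at x = +6 mm tips over it and drops into the bin.
- flap_pin (a point): Axis of the flap's hinge pin: along the drop box's x, at y = +45 mm, 50 mm above the table, in the flap's plane x = 0. The flap is an upright steel plate 4 mm thick across the tray; shut, it covers y = -28 to +24 mm, from 2 to 38 mm above the tray's floor. It turns in its own plane, like a level-crossing gate, so pushing the lock body against it does not open it.
- flap (a joint): Angle of the flap, rad: 0 = shut, 0.95 = its stop. Pushing its finger bar to the drop box's +y (outwards, away from the tray) swings the plate up. The lock body fits under it from about 0.65 rad on; 0.75 to 0.9 gives good room. A spring shuts it: the bar takes about 2 to 5 N.
- bar_mid (a point): Middle of the flap's finger bar, on its axis: steel rod 8 mm thick along the drop box's x, from x = -99 to +1 mm, this point at x = -50 mm, 44 mm above the pin. Shut, it is at y = +45 mm, 94 mm above the table; at 0.8 rad at y = +77 mm, 81 mm above the table. A finger standing upright between tray and bar can push it outwards with its outer side, and slide along it.
- lock_center (a point): centre (half-way up) of the brass lock body, a padlock's body without shackle: block 56 mm long (its x, along the tray), 36 mm wide, 20 mm high, about 0.33 kg, lying flat in the tray between the rails, short of the flap, turned by up to 0.1 rad from the tray's line
- doorknob: brass door knob standing on its round rose, 50 mm across and 50 mm tall, on the table to the right of the tray; origin at the middle of its underside; a bystander, to be left alone
- padlock: complete brass padlock lying flat with its steel shackle (body 40 x 44 x 22 mm, about 75 mm long in all), on the table to the right of the tray; origin at the middle of the underside of its body; a bystander, to be left alone
- pin_jar: small glass jar with steel cap, 44 mm across, 55 mm tall, on the table to the left of the tray's near end; origin at the middle of its underside; a bystander, to be left alone
- carton: small cardboard carton 90 x 60 x 45 mm on the table to the left of the box; origin at the middle of its underside; a bystander, to be left alone
- spray_can: black spray can, 60 mm across, 190 mm tall, on the left of the table; origin at the middle of its underside; a bystander, to be left alone
- screwdriver: screwdriver lying on the table, right; a bystander, to be left alone
- cylinder: plain brass lock cylinder standing on end, 28 mm across, 30 mm tall, on the table, right; origin at the middle of its underside; a bystander, to be left alone

How it is judged:
By the outcome, as a careful person would: the job done as asked, in the order asked, and still so for the second after the job is handed in, with the robot touching nothing.
It also fails if it takes over 48 s, if anything falls off the work surface, if the arm or the gripper's body presses on something with over 40 N, if the wrist force passes 120 N, or if a joint passes its speed limit or range.

### The arm

A 6-joint arm with a two-finger parallel gripper is mounted at the origin on the work surface. World frame = base frame: x ahead of the robot, y to its left, z up, the work surface at z = 0. Lengths are in m, angles in rad, forces in N, time in s.
With the tool pointing down it reaches from about 0.25 to 0.725 m from the base axis. Payload 4 kg.
Tool frame: the origin (TCP) lies midway between the tips of the shut fingers; the grasp point (between the pads) lies 19 mm behind it; z points along the fingers, y is the line along which they close (so a half turn about z gives the same grasp; the last joint's range is limited). The gripper opens to 85 mm and grips with 20 to 120 N. Pads are 22 mm wide; open, the fingers measure 114 mm over their backs; the gripper's body (76 mm by 85 mm) begins 54 mm behind the grasp point. The pads swing forward as they close: fully open they stand 13 mm farther back than shut.
Start: joints at [-1.23, 0.241, 0.005, 1.335, 0, 1.571], TCP at [0.167, -0.471, 0.231] pointing down, gripper open.
Joint ranges: [-2.72, 2.72], [-1.05, 1.87], [-1.09, 1.28], [-1.99, 2.15], [-1.42, 1.44], [-3.14, 3.14]. Speed limits (rad/s): [2.79, 2.79, 3.14, 3.14, 3.14, 3.14].

### API

Orientations are given as a unit quaternion [x, y, z, w].
In Python, from workcell import monitor, vision, job gives the robot as it stands.
- The arm moves only by the tool move_arm, never from a script. Its argument "moves" is a list that holds one entry, the list of rows, each a list of 5 numbers: the shift along the world's x, y, z in m, then the turn about the world's z in degrees, then the opening in per cent of the stroke, from 0 (shut) to 100 (fully open). In form: [[[x, y, z, turn, gripper], ...]]. A call has 1 to 5 rows; each row is the pose to reach, as a shift and turn from the pose commanded when the call began; what a row does not reach only later rows make up. A row lasts 1/8 s, in which the tool goes at most 62.5 mm and 10.7 degrees, less where a joint would pass 70% of its speed; a pose out of reach is approached as far as the arm can. A call with a gripper value outside its range is refused whole. The fingers move at their own pace and stop on an object; the grip force is fixed at half the most. Time passes only in rows, so rows that repeat a pose let the fingers close. It gives the time, the measured TCP pose, the force, the opening and the grip force at its end, in the units of the state.
- monitor.get_obs(): the state, without advancing time (a new reading comes with each control period).
- vision.camera(name): name is "scene" or "top" or "wrist"; returns a dict with "color" (480x640x3 uint8, red, green, blue), "camera_matrix" (3x3 intrinsics, pixels), "eye" and "attitude" of the camera in the world; the wrist camera has in their place "hand_eye" (4x4, takes a point from camera to tool coordinates, whose origin is the TCP and whose axes are the flange's). Camera axes: x right, y up, looking along -z (the intrinsics and any distortion apply to the point x, -y, -z); pixel columns grow to the right and rows downward; lengths in m; the calibration is good to about 2 mm. A picture is of the moment at which its call begins: read the wrist's pose just before it. There is no depth.
- job.job_done(): hands the job in; it is judged then, once.
The state is a dict: "clock": time; "joint_pos": joint angles; "joint_vel": joint speeds; "tau": joint torques, N m; "eef_pos": TCP position; "tool_rot": TCP orientation; "ft_force": force on the tool from outside, world axes, zero at the start; "ft_torque": the same for the moment, N m; "grip_width": finger opening in m; "grasp_force": force on a finger pad.
Only numpy, scipy, OpenCV 4.12 (cv2) and the standard library are available. Lean on these libraries where they do the work, as an engineer would, in place of code of your own. Each camera call takes 0.05 s, during which the arm holds its last target. There are 200 camera calls.

## Working session

There is one attempt and no reset: what is moved stays moved. The work goes in short steps, Python scripts to look and compute and a tool call to move; the robot and the scene stay as the last step left them, time stands still between calls to the robot, and variables do not carry over. Pictures are saved under pics/ and viewed, at most 10 in all, crops included, and the job is handed in when it is done.

Besides the shell and the picture viewer there is one more tool, called after "Call:" by a JSON object that holds its "api" and its "payload", one argument or row to a line. move_arm: Moves the arm, as the interface text tells. Its arguments: {"type":"object","properties":{"moves":{"type":"array","items":{"type":"array","items":{"type":"array","items":{"type":"number"}}}}},"required":["moves"]}

```bash
mkdir -p pics; ls
python3 - <<'E'
from workcell import monitor, vision, job
import cv2,pickle
o=monitor.get_obs(); print(o)
d={}
for n in("scene","top"):
    c=vision.camera(n); d[n]=c
    cv2.imwrite(f"pics/{n}0.png",c["color"][:,:,::-1]); print(n,c["camera_matrix"],c["eye"],c["attitude"],c.keys())
pickle.dump(d,open("d.pkl","wb"))
E
```

```text
pics
{'clock': 0.0, 'joint_pos': array([-1.22999953e+00,  2.41415492e-01,  3.75679093e-03,  1.33517523e+00,
        1.52096612e-05,  1.57079725e+00]), 'joint_vel': array([ 0.00017325,  0.00174881,  0.00034208, -0.00255751,  0.00139837,
        0.00206429]), 'tau': array([ 8.79502786e-04, -3.72319472e+01,  2.52406365e+01,  1.70095830e-02,
        1.58795292e-04, -6.67941734e-06]), 'eef_pos': array([ 0.16692072, -0.47067116,  0.23042411]), 'tool_rot': array([ 9.85516856e-01,  1.69574436e-01, -1.65269180e-04, -1.00533686e-03]), 'ft_force': array([-0.56366054,  0.32321482, -0.227538  ]), 'ft_torque': array([-0.01239929, -0.03160036, -0.01029647]), 'grasp_force': 0.0, 'grip_width': 0.08516343656115988}
scene [[483.01213231   0.         315.90348688]
 [  0.         483.01213231 240.38495898]
 [  0.           0.           1.        ]] [ 0.96007932 -0.71725322  0.92875886] [0.36098152 0.08525966 0.22314497 0.90145963] dict_keys(['color', 'camera_matrix', 'eye', 'attitude'])
top [[564.0287395    0.         325.13924774]
 [  0.         564.0287395  239.91603304]
 [  0.           0.           1.        ]] [0.46267295 0.0099937  1.55319777] [-0.02931084  0.02354055  0.71648504 -0.69658876] dict_keys(['color', 'camera_matrix', 'eye', 'attitude'])
```

View pics/top0.png

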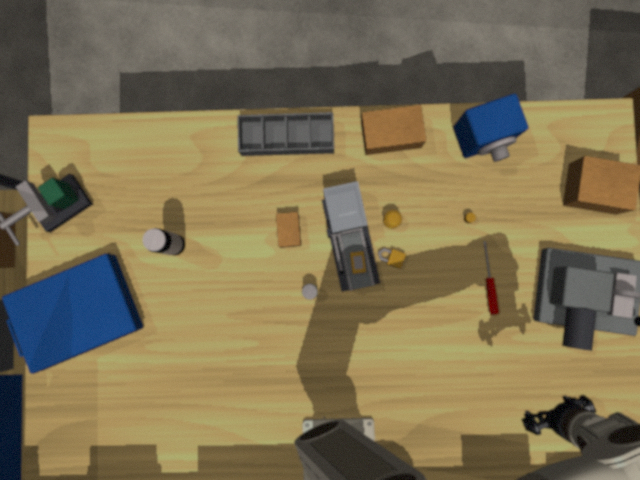

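View pics/scene0.png

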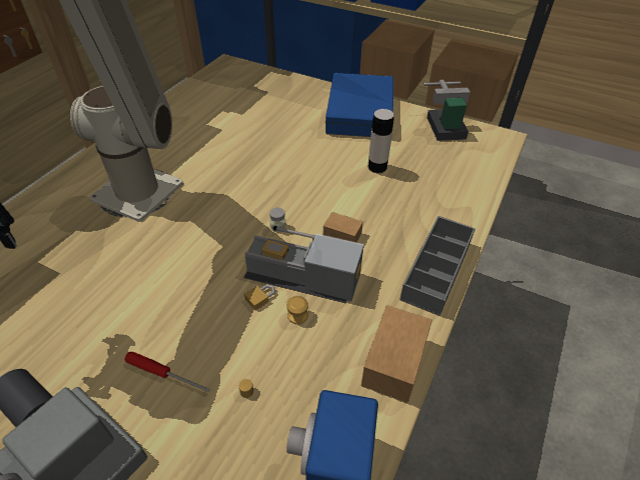

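The top view shows the box with its bin roof at about (346,205), the tray running to about (360,288) and the lock at about (358,262). The bar is on the left side of the tray. I'll zoom in for corners.

```bash
cat > h.py <<'E'
import numpy as np
from scipy.spatial.transform import Rotation as R
def ray(c,u,v):
    K=c["camera_matrix"]; d=np.array([(u-K[0,2])/K[0,0],-(v-K[1,2])/K[1,1],-1.])
    return np.array(c["eye"]),R.from_quat(c["attitude"]).apply(d)
def onz(c,u,v,z):
    e,d=ray(c,u,v); return e+d*(z-e[2])/d[2]
def px(c,p):
    q=R.from_quat(c["attitude"]).inv().apply(np.array(p)-c["eye"]);K=c["camera_matrix"]
    return K[0,0]*q[0]/-q[2]+K[0,2],-K[1,1]*q[1]/-q[2]+K[1,2]
E
python3 - <<'E'
import pickle,cv2,numpy as np
from h import *
d=pickle.load(open("d.pkl","rb"))
t=d["top"]["color"][175:300,290:420,::-1]; s=d["scene"]["color"][200:310,235:375,::-1]
cv2.imwrite("pics/tc.png",cv2.resize(t,None,fx=4.6,fy=4.6,interpolation=cv2.INTER_CUBIC))
cv2.imwrite("pics/sc.png",cv2.resize(s,None,fx=5,fy=5,interpolation=cv2.INTER_CUBIC))
print(onz(d["top"],360,288,.06),onz(d["top"],345,205,.106))
E
```

```text
[ 0.44497621 -0.06771486  0.06      ] [ 0.66021171 -0.03352102  0.106     ]
```

View pics/tc.png

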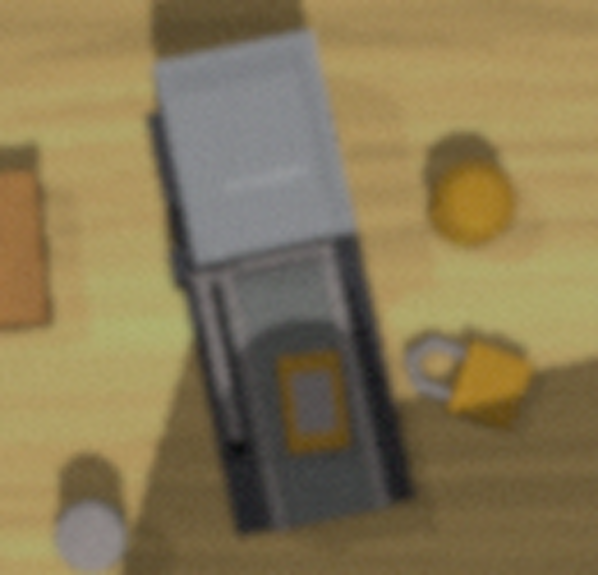

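View pics/sc.png

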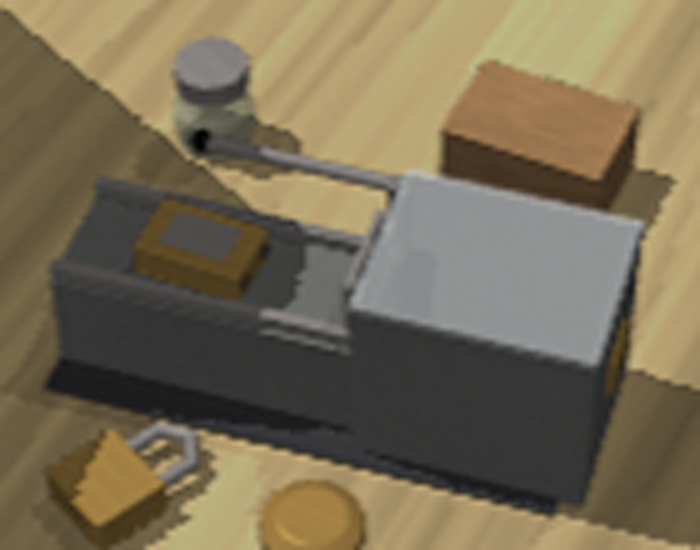

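The top crop shows the roof corners at (157,65), (312,33), (355,235) and (192,270). The tray's near end is at (240,531) and (412,495), the bar's black tip at (236,445), and the lock top spans (277–352, 350–455). The scene crop agrees.

Run:
```python
import pickle,cv2,numpy as np
from h import *
d=pickle.load(open("d.pkl","rb")); t=d["top"]; s=d["scene"]
T=lambda x,y,z:onz(t,290+(x+.5)/4.6-.5,175+(y+.5)/4.6-.5,z)
S=lambda x,y,z:onz(s,235+(x+.5)/5-.5,200+(y+.5)/5-.5,z)
print("roof top"); P=[T(*p,.106) for p in[(157,65),(312,33),(355,235),(192,270)]]; print(np.round(P,4))
Q=[S(*p,.106) for p in[(642,225),(600,360),(352,307),(410,175)]];print("scene",np.round(Q,4))
for P in(P,Q): print([np.linalg.norm(P[i]-P[(i+1)%4]).round(4) for i in range(4)])
print("near end",T(240,531,.067),T(412,495,.067),S(100,182,.067),S(55,265,.067))
print("bar tip",T(236,445,.094),S(203,140,.094)," far",T(218,280,.094))
for n,c in d.items():
    hsv=cv2.cvtColor(c["color"],cv2.COLOR_RGB2HSV)
    m=np.zeros(hsv.shape[:2],np.uint8); 
    x0,y0,x1,y1=(345,243,372,278) if n=="top" else (258,236,295,262)
    sub=hsv[y0:y1,x0:x1]; m[y0:y1,x0:x1]=((sub[...,1]>110)&(sub[...,0]<30))*255
    cs,_=cv2.findContours(m,cv2.RETR_EXTERNAL,cv2.CHAIN_APPROX_NONE); k=max(cs,key=cv2.contourArea)
    print(n,cv2.contourArea(k),cv2.minAreaRect(k),onz(c,*cv2.minAreaRect(k)[0],.08 if n=="top" else .075))
L=[T(*p,.08) for p in[(277,360),(340,350),(352,443),(290,455)]];print(np.round(L,4),np.mean(L,0))
L=[S(*p,.08) for p in[(160,200),(270,237),(243,277),(135,243)]];print(np.round(L,4),np.mean(L,0))
```

```text
roof top
[[ 0.7042  0.0202  0.106 ]
 [ 0.7199 -0.0676  0.106 ]
 [ 0.6049 -0.088   0.106 ]
 [ 0.5878  0.0038  0.106 ]]
scene [[ 0.706   0.0179  0.106 ]
 [ 0.7227 -0.0659  0.106 ]
 [ 0.6108 -0.0902  0.106 ]
 [ 0.5954 -0.0041  0.106 ]]
[np.float64(0.0892), np.float64(0.1168), np.float64(0.0934), np.float64(0.1175)]
[np.float64(0.0855), np.float64(0.1145), np.float64(0.0874), np.float64(0.1128)]
near end [ 0.44104266 -0.01941321  0.067     ] [ 0.45878452 -0.11813425  0.067     ] [ 0.44466637 -0.04691202  0.067     ] [ 0.45561787 -0.10389729  0.067     ]
bar tip [ 0.48958225 -0.01807793  0.094     ] [ 0.48973494 -0.02014249  0.094     ]  far [ 0.58279537 -0.01070734  0.094     ]
scene 325.0 ((274.63763427734375, 249.5413055419922), (25.095048904418945, 15.612568855285645), 16.699243545532227) [ 0.51611961 -0.06871562  0.075     ]
top 268.0 ((357.7255859375, 262.030517578125), (21.42371940612793, 14.024805068969727), 83.6598129272461) [ 0.51288918 -0.06293214  0.08      ]
[[ 0.5374 -0.0431  0.08  ]
 [ 0.5421 -0.079   0.08  ]
 [ 0.4891 -0.0841  0.08  ]
 [ 0.4833 -0.0488  0.08  ]] [ 0.51298308 -0.06373256  0.08      ]
[[ 0.4847 -0.0536  0.08  ]
 [ 0.5439 -0.0498  0.08  ]
 [ 0.5455 -0.078   0.08  ]
 [ 0.4891 -0.0834  0.08  ]] [ 0.51578626 -0.06619425  0.08      ]
```

Estimated box frame: origin about (0.5935, -0.0458), yaw about 10.4°. The bar tip this predicts, (0.488, -0.019), matches the measured (0.4897, -0.019). Lock centre in the box frame is about (-81, -4) mm. Next I compute waypoints.

```bash
cat > plan.py <<'E'
import numpy as np
TH=10.4; O=np.array([.5935,-.0458]); a=np.radians(TH)
ux=np.array([np.cos(a),np.sin(a)]);uy=np.array([-ux[1],ux[0]])
W=lambda x,y:O+(x*ux+y*uy)/1000
def L(p): d=(np.array(p[:2])-O)*1000; return np.array([d@ux,d@uy])
def wp(xf,phi,Y,F2y=-4):
    "xf: F2 front x; Y: F1 outer y, local mm -> TCP x,y, closing-line yaw, opening mm"
    p=np.radians(phi);c,s=np.cos(p),abs(np.sin(p)); F2x=xf-(7.25*s+11*c)
    D=(Y-(7.25*c+11*s)-F2y)/c
    m=W(F2x+D*np.sin(p)/2,F2y+D*c/2)
    return np.r_[m,TH+90-phi,D-14.5].round(4), np.round([F2x,F2x+D*np.sin(p)])
E
python3 - <<'E'
from plan import *
for r in [(-118,32,73,-4),(-118,32,37,-40),(-118,32,52,-25),(-106,32,73),(-95,30,73),(-75,24,73),(-55,16,73),(-35,8,73),(-18,0,73)]: print(r,*wp(*r))
E
```

```text
(-118, 32, 73, -4) [ 4.79300e-01 -3.78000e-02  6.84000e+01  6.21732e+01] [-131.  -91.]
(-118, 32, 37, -40) [ 0.4858 -0.0732 68.4    62.1732] [-131.  -91.]
(-118, 32, 52, -25) [ 4.83100e-01 -5.84000e-02  6.84000e+01  6.21732e+01] [-131.  -91.]
(-106, 32, 73) [ 4.91100e-01 -3.56000e-02  6.84000e+01  6.21732e+01] [-119.  -79.]
(-95, 30, 73) [ 5.00500e-01 -3.38000e-02  7.04000e+01  6.08111e+01] [-108.  -70.]
(-75, 24, 73) [ 5.16200e-01 -3.06000e-02  7.64000e+01  5.76395e+01] [-88. -59.]
(-55, 16, 73) [ 5.31200e-01 -2.72000e-02  8.44000e+01  5.51989e+01] [-68. -48.]
(-35, 8, 73) [ 5.46600e-01 -2.38000e-02  9.24000e+01  5.44608e+01] [-47. -37.]
(-18, 0, 73) [ 5.594e-01 -2.070e-02  1.004e+02  5.525e+01] [-29. -29.]
```

Call:
{"api": "move_arm", "payload": {
  "moves": [
    [[0.024, 0.029, 0, 10, 77], [0.048, 0.058, 0, 20, 77], [0.072, 0.087, 0, 30, 77], [0.096, 0.116, 0, 40, 77], [0.12, 0.145, 0, 50, 77]]
  ]
}}

```text
clock: 0.72
eef_pos: [0.2875, -0.325, 0.2309]
tool_rot: [0.82, 0.572, -0.0, -0.0]
ft_force: [-0.4, 0.5, -0.5]
grip_width: 0.0661
grasp_force: 0.0
```

Call:
{"api": "move_arm", "payload": {
  "moves": [
    [[0.024, 0.029, 0, 10, 77], [0.048, 0.058, 0, 20, 77], [0.072, 0.087, 0, 30, 77], [0.096, 0.116, 0, 40, 77], [0.12, 0.145, 0, 50, 77]]
  ]
}}

```text
clock: 1.35
eef_pos: [0.4075, -0.1801, 0.2309]
tool_rot: [0.501, 0.865, -0.0, -0.0]
ft_force: [0.3, -0.2, -0.5]
grip_width: 0.0656
grasp_force: 0.0
```

Call:
{"api": "move_arm", "payload": {
  "moves": [
    [[0.024, 0.029, -0.01, 10, 77], [0.048, 0.058, -0.02, 20, 77], [0.072, 0.087, -0.03, 30, 77], [0.084, 0.107, -0.045, 35, 77], [0.084, 0.107, -0.055, 35, 77]]
  ]
}}

```text
clock: 1.98
eef_pos: [0.4911, -0.073, 0.175]
tool_rot: [0.219, 0.976, -0.0, -0.001]
ft_force: [-0.3, -0.1, 0.5]
grip_width: 0.066
grasp_force: 0.0
```

Run:
```python
from workcell import monitor, vision
import cv2,pickle,numpy as np
from h import *
o=monitor.get_obs();w=vision.camera("wrist");s=vision.camera("scene")
pickle.dump((o,w,s),open("w1.pkl","wb"))
print(w["camera_matrix"],w["hand_eye"],w.keys())
a=s["color"][150:310,220:390]
im=np.hstack([cv2.resize(w["color"],(440,330)),cv2.resize(a,(350,330),interpolation=cv2.INTER_CUBIC)])
cv2.imwrite("pics/m1.png",im[:,:,::-1])
```

```text
[[415.30954889   0.         320.72821745]
 [  0.         415.30954889 240.18863126]
 [  0.           0.           1.        ]] [[ 1.28392789e-04  9.56321556e-01  2.92316719e-01  7.45522720e-02]
 [ 9.99999959e-01 -1.97460214e-04  2.06771187e-04  5.96343133e-05]
 [ 2.55460665e-04  2.92316680e-01 -9.56321543e-01 -1.42864301e-01]
 [ 0.00000000e+00  0.00000000e+00  0.00000000e+00  1.00000000e+00]] dict_keys(['color', 'camera_matrix', 'hand_eye'])
```

View pics/m1.png

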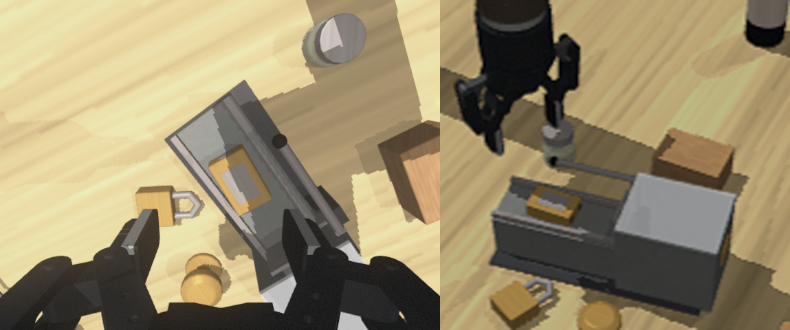

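The wrist view shows the bar tip at (280,141) in the montage, the lock top at about (208–272, 144–215), and the fingertips at about (137–158, 211) and (284–304, 209). I'll check these metrically.

Run:
```python
import pickle
from h import *; from plan import L
o,w,s=pickle.load(open("w1.pkl","rb")); H=w["hand_eye"];K=w["camera_matrix"]
Rt=R.from_quat(o["tool_rot"]);k=640/440
def P(x,y,z):
    u,v=(x+.5)*k-.5,(y+.5)*k-.5
    d=Rt.apply(H[:3,:3]@[(u-K[0,2])/K[0,0],-(v-K[1,2])/K[1,1],-1]);e=o["eef_pos"]+Rt.apply(H[:3,3])
    p=e+d*(z-e[2])/d[2];return p
for n,x,y,z in[("bartip",280,141,.094),("near",165,139,.06),("near",243,82,.06),("lk",208,158,.08),("lk",238,144,.08),("lk",272,201,.08),("lk",240,215,.08)]:
    p=P(x,y,z);print(n,p.round(4),L(p).round(1))
def pix(p):
    q=np.linalg.inv(H)@np.r_[p,1];return (np.array([K[0,0]*q[0]/-q[2]+K[0,2],-K[1,1]*q[1]/-q[2]+K[1,2]])/k).round()
for dz in(0,-.006,-.012):
  print(dz,[pix((x,y,dz)) for y in(-.033,-.0475,.033,.0475) for x in(-.011,.011)])
  from plan import W
  print(" scene", [px(s,o["eef_pos"]+Rt.apply([0,y,dz])) for y in(-.04,.04)])
```

```text
bartip [ 0.4877 -0.0186  0.094 ] [-99.2  45.8]
near [ 0.4504 -0.1101  0.06  ] [-152.3  -37.4]
near [ 0.4351 -0.0248  0.06  ] [-152.    49.3]
lk [ 0.479  -0.0791  0.08  ] [-118.7  -12.1]
lk [ 0.4788 -0.0506  0.08  ] [-113.7   16. ]
lk [ 0.5401 -0.0444  0.08  ] [-52.3  11. ]
lk [ 0.5404 -0.0764  0.08  ] [-57.7 -20.5]
0 [array([162., 236.]), array([160., 200.]), array([137., 236.]), array([133., 200.]), array([279., 236.]), array([281., 200.]), array([304., 236.]), array([308., 200.])]
 scene [(np.float64(246.46941245711378), np.float64(224.39703486538463)), (np.float64(276.48207152894724), np.float64(209.78587854243355))]
-0.006 [array([160., 242.]), array([157., 205.]), array([133., 242.]), array([130., 205.]), array([281., 242.]), array([283., 205.]), array([307., 242.]), array([311., 205.])]
 scene [(np.float64(246.2105381920988), np.float64(222.46419888391225)), (np.float64(276.34973270611675), np.float64(207.85417402480473))]
-0.012 [array([158., 248.]), array([155., 210.]), array([130., 248.]), array([126., 210.]), array([283., 248.]), array([286., 210.]), array([311., 248.]), array([315., 210.])]
 scene [(np.float64(245.94954416816734), np.float64(220.5155361214136)), (np.float64(276.21634339299146), np.float64(205.90713585976462))]
```

The box frame checks out: the bar tip measures (-99, 46) and the near end -152. The lock's back edge is around -115 to -117, so I'll widen the lead a little and descend above tray height.

Call:
{"api": "move_arm", "payload": {
  "moves": [
    [[-0.001, 0, -0.03, -4, 82], [-0.001, 0, -0.06, -4, 82], [-0.001, 0, -0.085, -4, 82], [-0.001, 0, -0.099, -4, 82], [-0.001, 0, -0.099, -4, 82]]
  ]
}}

```text
clock: 2.7
eef_pos: [0.4893, -0.0748, 0.0769]
tool_rot: [0.255, 0.967, -0.0, -0.001]
ft_force: [0.4, 0.6, 0.3]
grip_width: 0.0699
grasp_force: 0.0
```

Call:
{"api": "move_arm", "payload": {
  "moves": [
    [[-0.001, 0.008, 0, 0, 82], [-0.003, 0.016, 0, 0, 82], [-0.0035, 0.02, -0.004, 0, 82], [-0.0035, 0.02, -0.009, 0, 82], [-0.0035, 0.02, -0.009, 0, 82]]
  ]
}}

```text
clock: 3.32
eef_pos: [0.4868, -0.0543, 0.068]
tool_rot: [0.254, 0.967, -0.0, 0.0]
ft_force: [2.4, -2.3, 0.7]
grip_width: 0.07
grasp_force: 1.3
```

Run:
```python
from workcell import monitor, vision
import cv2,numpy as np
from plan import L
w=vision.camera("wrist");s=vision.camera("scene");o=monitor.get_obs();print(o["eef_pos"],L(o["eef_pos"]),o["ft_force"])
a=s["color"][170:310,225:375]
im=np.hstack([cv2.resize(w["color"],(440,330)),cv2.resize(a,(354,330),interpolation=cv2.INTER_CUBIC)])
cv2.imwrite("pics/m2.png",im[:,:,::-1])
```

```text
[ 0.48675906 -0.05445047  0.06815391] [-106.5489153    10.76042409] [ 2.17604719 -2.12142309  0.7394151 ]
```

View pics/m2.png

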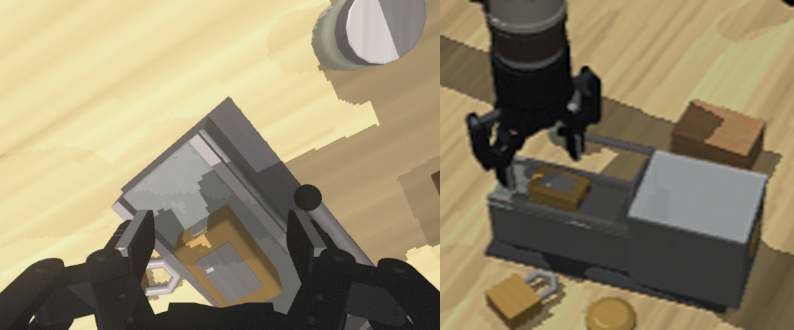

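F1 is against the inside of the bar (bar tip at (307,197)), and F2 is behind and right of the lock. I keep pushing outwards.

Call:
{"api": "move_arm", "payload": {
  "moves": [
    [[-0.001, 0.006, -0.002, 0, 82], [-0.002, 0.012, -0.003, 0, 82], [-0.003, 0.018, -0.004, 0, 82], [-0.003, 0.018, -0.004, 0, 82]]
  ]
}}

```text
clock: 3.92
eef_pos: [0.4825, -0.037, 0.0633]
tool_rot: [0.255, 0.967, -0.002, -0.001]
ft_force: [2.4, -7.3, -3.3]
grip_width: 0.0702
grasp_force: 3.4
```

Run:
```python
from workcell import monitor, vision
import cv2,numpy as np
from plan import L
w=vision.camera("wrist");s=vision.camera("scene");o=monitor.get_obs();print(o["eef_pos"],L(o["eef_pos"]),o["ft_force"])
a=s["color"][180:300,235:365]
im=np.hstack([cv2.resize(w["color"],(440,330)),cv2.resize(a,(358,330),interpolation=cv2.INTER_CUBIC)])
cv2.imwrite("pics/m3.png",im[:,:,::-1])
```

```text
[ 0.48262721 -0.03714206  0.06334413] [-107.48838421   28.53036405] [ 2.44069832 -6.88991025 -4.17474876]
```

View pics/m3.png

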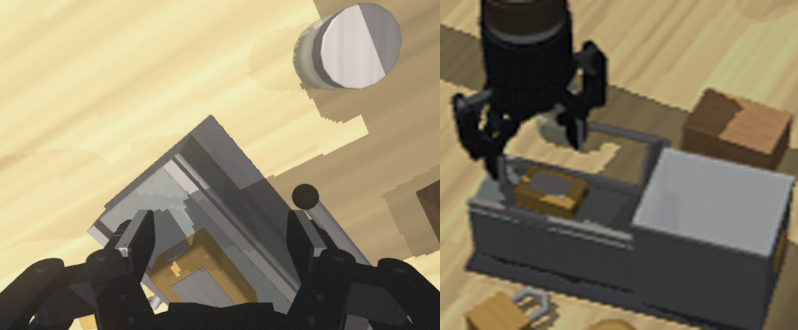

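The bar tip is now at montage (305,196) and moved outward. I check the angle.

Run:
```python
from workcell import monitor, vision
from h import *; from plan import L
o=monitor.get_obs();w=vision.camera("wrist");H=w["hand_eye"];K=w["camera_matrix"];Rt=R.from_quat(o["tool_rot"]);k=640/440
def P(x,y,z):
    u,v=(x+.5)*k-.5,(y+.5)*k-.5
    d=Rt.apply(H[:3,:3]@[(u-K[0,2])/K[0,0],-(v-K[1,2])/K[1,1],-1]);e=o["eef_pos"]+Rt.apply(H[:3,3])
    return e+d*(z-e[2])/d[2]
for z in(.079,.082,.086): print(z,L(P(305,196,z)))
print(L(P(155,275,.08)),L(P(197,230,.08)))
```

```text
0.079 [-96.71306095  72.74695663]
0.082 [-98.30538727  72.84204884]
0.086 [-100.42848903   72.96883845]
[-110.68371785  -13.34872386] [-116.52768717   21.08679058]
```

```bash
sed -i 's/7\.25/5.25/g; s/D-14\.5/D-10.5/' plan.py
python3 - <<'E'
from plan import *
b=None
for r in [(-119,40),(-110,38),(-100,34),(-90,30),(-80,26),(-70,22),(-60,18),(-50,14),(-40,10),(-30,6),(-22,3),(-16,0)]:
    p,f=wp(*r,74,-2); print(r,p,"open%",round(p[3]/.85),f)
E
```

```text
(-119, 40) [ 4.86100e-01 -3.45000e-02  6.04000e+01  7.42309e+01] open% 87 [-131.  -76.]
(-110, 38) [ 4.93100e-01 -3.32000e-02  6.24000e+01  7.21012e+01] open% 85 [-122.  -71.]
(-100, 34) [ 4.9950e-01 -3.1800e-02  6.6400e+01  6.8503e+01] open% 81 [-112.  -68.]
(-90, 30) [ 5.06200e-01 -3.03000e-02  7.04000e+01  6.56564e+01] open% 77 [-102.  -64.]
(-80, 26) [ 5.13100e-01 -2.88000e-02  7.44000e+01  6.34427e+01] open% 75 [-92. -60.]
(-70, 22) [ 5.20300e-01 -2.72000e-02  7.84000e+01  6.17744e+01] open% 73 [-82. -55.]
(-60, 18) [ 5.2770e-01 -2.5500e-02  8.2400e+01  6.0587e+01] open% 71 [-72. -50.]
(-50, 14) [ 5.3510e-01 -2.3900e-02  8.6400e+01  5.9834e+01] open% 70 [-62. -45.]
(-40, 10) [ 5.42700e-01 -2.21000e-02  9.04000e+01  5.94828e+01] open% 70 [-52. -40.]
(-30, 6) [ 5.50400e-01 -2.04000e-02  9.44000e+01  5.95125e+01] open% 70 [-41. -34.]
(-22, 3) [ 5.56600e-01 -1.89000e-02  9.74000e+01  5.97778e+01] open% 70 [-33. -30.]
(-16, 0) [ 5.609e-01 -1.780e-02  1.004e+02  6.025e+01] open% 71 [-27. -27.]
```

Call:
{"api": "move_arm", "payload": {
  "moves": [
    [[0.0, 0.002, 0, 0, 86], [0.003, 0.002, 0, 0, 86], [0.006, 0.002, 0, 1, 86], [0.01, 0.0025, 0, 2, 85], [0.01, 0.0025, 0, 2, 85]]
  ]
}}

```text
clock: 4.7
eef_pos: [0.4915, -0.0345, 0.0632]
tool_rot: [0.238, 0.971, -0.002, -0.002]
ft_force: [-1.1, -6.4, -0.6]
grip_width: 0.0728
grasp_force: 2.7
```

Call:
{"api": "move_arm", "payload": {
  "moves": [
    [[0.003, 0.001, 0, 2, 83], [0.006, 0.0015, 0, 4, 81], [0.0095, 0.002, 0.0005, 6, 79], [0.013, 0.003, 0.001, 8, 77], [0.013, 0.003, 0.001, 8, 77]]
  ]
}}

```text
clock: 5.32
eef_pos: [0.5038, -0.0314, 0.0641]
tool_rot: [0.169, 0.986, -0.002, -0.003]
ft_force: [-1.7, -5.6, -0.5]
grip_width: 0.0656
grasp_force: 3.4
```

Run:
```python
from workcell import monitor, vision
import cv2,numpy as np
from plan import L
w=vision.camera("wrist");s=vision.camera("scene");o=monitor.get_obs();print(o["eef_pos"],L(o["eef_pos"]),o["ft_force"])
a=s["color"][180:300,235:365]
im=np.hstack([cv2.resize(w["color"],(440,330)),cv2.resize(a,(358,330),interpolation=cv2.INTER_CUBIC)])
cv2.imwrite("pics/m4.png",im[:,:,::-1])
```

```text
[ 0.50378441 -0.03137521  0.06406857] [-85.63774041  30.3831894 ] [-1.55480397 -5.01190284 -0.1471591 ]
```

View pics/m4.png

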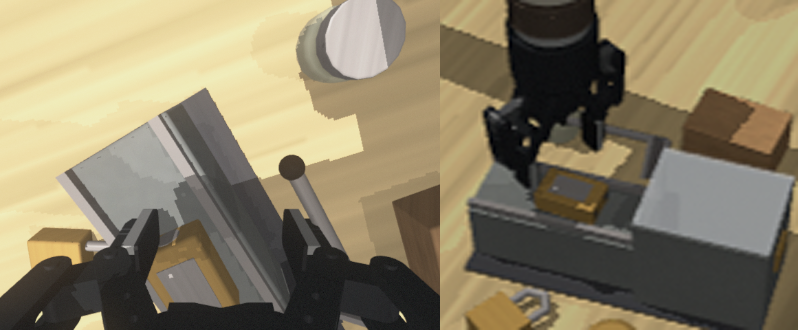

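F2 is pushing the lock along, and the bar tip is at (291,167). I continue.

Call:
{"api": "move_arm", "payload": {
  "moves": [
    [[0.0035, 0.001, 0, 2, 76], [0.007, 0.0015, 0.0005, 4, 75], [0.0105, 0.002, 0.0005, 6, 74], [0.014, 0.003, 0.001, 8, 73], [0.018, 0.004, 0.001, 10, 72]]
  ]
}}

```text
clock: 6.05
eef_pos: [0.5203, -0.028, 0.0646]
tool_rot: [0.082, 0.997, -0.002, -0.004]
ft_force: [-5.5, -8.3, 1.6]
grip_width: 0.0614
grasp_force: 4.5
```

Run:
```python
from workcell import monitor, vision
import cv2,numpy as np
from h import *
from plan import L
w=vision.camera("wrist");s=vision.camera("scene");o=monitor.get_obs();print(o["eef_pos"],L(o["eef_pos"]),o["ft_force"])
a=s["color"][180:300,235:365]
im=np.hstack([cv2.resize(w["color"],(440,330)),cv2.resize(a,(358,330),interpolation=cv2.INTER_CUBIC)])
cv2.imwrite("pics/m5.png",im[:,:,::-1])
# dark bar tip ball: find dark round blob upper right
g=cv2.cvtColor(w["color"],cv2.COLOR_RGB2GRAY); m=(g<45).astype(np.uint8); m[330:]=0
n,l,st,ce=cv2.connectedComponentsWithStats(m)
H=w["hand_eye"];K=w["camera_matrix"];Rt=R.from_quat(o["tool_rot"])
for i in range(1,n):
    if 150<st[i,4]<3000:
        u,v=ce[i];d=Rt.apply(H[:3,:3]@[(u-K[0,2])/K[0,0],-(v-K[1,2])/K[1,1],-1]);e=o["eef_pos"]+Rt.apply(H[:3,3])
        p=e+d*(.081-e[2])/d[2];print(st[i],ce[i],L(p))
```

```text
[ 0.52106365 -0.02796467  0.06465638] [-68.02670582  30.61846574] [-2.89342118 -7.30335355 -0.2992134 ]
[220 303  17  27 243] [230.4691358 319.8436214] [-85.39595487   4.51291556]
[405 303  21  27 329] [413.05471125 319.23404255] [-64.76753753  62.76222873]
```

View pics/m5.png

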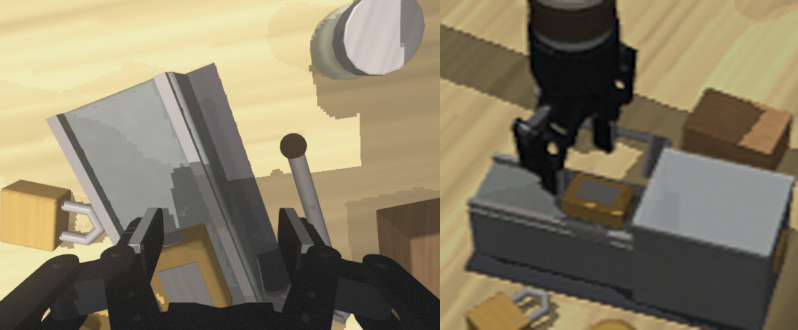

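The lock is now half way to the flap, and the bar tip is at (293,146). I compute the angle numerically.

```bash
cat > wp.py <<'E'
from workcell import monitor, vision
from h import *; from plan import L
def P(o,w,x,y,z,k=640/440):
    H=w["hand_eye"];K=w["camera_matrix"];Rt=R.from_quat(o["tool_rot"])
    u,v=(x+.5)*k-.5,(y+.5)*k-.5
    d=Rt.apply(H[:3,:3]@[(u-K[0,2])/K[0,0],-(v-K[1,2])/K[1,1],-1]);e=o["eef_pos"]+Rt.apply(H[:3,3])
    return L(e+d*(z-e[2])/d[2])
E
python3 - <<'E'
from wp import *
o=monitor.get_obs();w=vision.camera("wrist")
print("bar",P(o,w,293,146,.081),"lock TL back",P(o,w,205,225,.08),"lock front-left",P(o,w,232,303,.08),"F1 inner",P(o,w,282,210,.076),"F2 inner",P(o,w,161,210,.076))
E
```

```text
bar [-98.82568674  77.0161433 ] lock TL back [-74.43838878  24.93010926] lock front-left [-25.07856886  22.01354437] F1 inner [-67.25037225  63.60950582] F2 inner [-87.92644411   5.94211051]
```

Call:
{"api": "move_arm", "payload": {
  "moves": [
    [[0.002, 0.003, 0.0005, 1, 69], [0.006, 0.004, 0.001, 3, 67], [0.01, 0.005, 0.001, 6, 66], [0.014, 0.006, 0.0015, 8, 66], [0.018, 0.007, 0.0015, 10, 66]]
  ]
}}

```text
clock: 6.82
eef_pos: [0.539, -0.0207, 0.0661]
tool_rot: [-0.005, 1.0, -0.001, -0.004]
ft_force: [-4.0, -7.3, -0.6]
grip_width: 0.0566
grasp_force: 3.2
```

Call:
{"api": "move_arm", "payload": {
  "moves": [
    [[0.003, 0.001, 0, 1, 66], [0.006, 0.0015, 0.0005, 3, 66], [0.009, 0.002, 0.001, 4, 65], [0.009, 0.002, 0.001, 4, 65]]
  ]
}}

```text
clock: 7.32
eef_pos: [0.5485, -0.0187, 0.0673]
tool_rot: [-0.039, 0.999, -0.001, -0.003]
ft_force: [-2.8, -5.2, 0.1]
grip_width: 0.0557
grasp_force: 3.0
```

Run:
```python
from wp import *
import cv2
o=monitor.get_obs();w=vision.camera("wrist");s=vision.camera("scene")
print(o["eef_pos"],L(o["eef_pos"]),o["ft_force"])
a=s["color"][180:300,235:365]
im=np.hstack([cv2.resize(w["color"],(440,330)),cv2.resize(a,(358,330),interpolation=cv2.INTER_CUBIC)])
cv2.imwrite("pics/m6.png",im[:,:,::-1])
# bar ball via Hough
g=cv2.cvtColor(w["color"],cv2.COLOR_RGB2GRAY)[60:300,330:520]
c=cv2.HoughCircles(cv2.GaussianBlur(g,(5,5),1),cv2.HOUGH_GRADIENT,1,30,param1=100,param2=15,minRadius=10,maxRadius=24)
if c is not None:
    for x,y,r in c[0][:4]: print(x+330,y+60,r,g[int(y),int(x)],P(o,w,x+330,y+60,.081,1))
```

```text
[ 0.54849938 -0.01869347  0.06732177] [-39.36808192  34.78468316] [-2.81589522 -5.17207856  0.05722007]
441.5 146.5 19.3 77 [-99.97947627  78.16726213]
```

Call:
{"api": "move_arm", "payload": {
  "moves": [
    [[0.003, 0.0005, 0.0005, 1, 65], [0.006, 0.001, 0.001, 2, 65], [0.009, 0.0015, 0.001, 4, 65], [0.012, 0.002, 0.001, 6, 65], [0.012, 0.002, 0.001, 6, 65]]
  ]
}}

```text
clock: 8.05
eef_pos: [0.561, -0.0164, 0.0686]
tool_rot: [-0.092, 0.996, -0.001, -0.003]
ft_force: [-2.7, -5.0, 0.7]
grip_width: 0.0558
grasp_force: 2.4
```

```bash
cat > brass.py <<'E'
from wp import *
import cv2
o=monitor.get_obs();s=vision.camera("scene");w=vision.camera("wrist")
print(o["eef_pos"],L(o["eef_pos"]),o["ft_force"])
from plan import W
# brass pixels in scene within box region
hsv=cv2.cvtColor(s["color"],cv2.COLOR_RGB2HSV);m=((hsv[...,1]>110)&(hsv[...,0]<30)&(hsv[...,2]>40)).astype(np.uint8)
for n,(x0,x1) in {"tray":(-140,0),"bin":(6,126)}.items():
    q=np.array([px(s,[*W(x,y),.08 if n=="tray" else .106]) for x,y in((x0,-24),(x1,-24),(x1,24),(x0,24))],np.int32)
    k=cv2.fillConvexPoly(np.zeros_like(m),q,1)&m; v,u=np.nonzero(k); print(n,k.sum(),(u.mean(),v.mean(),u.min(),u.max()) if len(u) else "")
a=s["color"][180:300,235:365]
im=np.hstack([cv2.resize(w["color"],(440,330)),cv2.resize(a,(358,330),interpolation=cv2.INTER_CUBIC)])
cv2.imwrite("pics/m7.png",im[:,:,::-1])
E
python3 brass.py
```

```text
[ 0.5610161 -0.0164114  0.0686409] [-26.64502922  34.76975069] [-2.67952716 -5.01647018  0.65953708]
tray 7 (np.float64(307.2857142857143), np.float64(250.42857142857142), np.int64(305), np.int64(309))
bin 5 (np.float64(308.0), np.float64(248.6), np.int64(306), np.int64(309))
```

Call:
{"api": "move_arm", "payload": {
  "moves": [
    [[0.003, 0.0005, 0, 0, 65], [0.006, 0.001, 0, 0, 65], [0.006, 0.001, 0, 0, 65], [0.006, 0.001, 0, 0, 65]]
  ]
}}

```text
clock: 8.65
eef_pos: [0.5676, -0.0151, 0.0689]
tool_rot: [-0.092, 0.996, -0.0, -0.002]
ft_force: [-2.5, -4.5, 1.1]
grip_width: 0.0557
grasp_force: 2.2
```

```bash
python3 brass.py
```

```text
[ 0.56761586 -0.01505818  0.06893638] [-19.90941307  34.90936133] [-2.49818091 -4.49814705  1.11308945]
tray 0 
bin 0
```

View pics/m7.png

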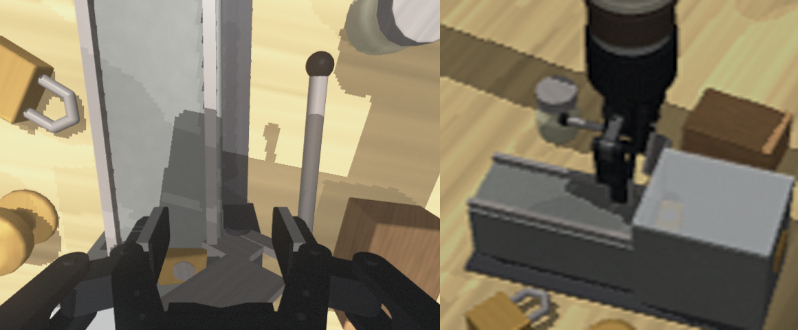

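The wrist view shows the lock's end face (keyhole at (183,268)) tipped up beyond the edge and the tray clear. I check where that is.

Run:
```python
from wp import *
o=monitor.get_obs();w=vision.camera("wrist")
for z in(.06,.07,.04): print(z,[P(o,w,x,y,z).round(1) for x,y in((183,268),(163,250),(205,250),(205,283))])
```

```text
0.06 [array([19.1, 11.7]), array([ 6.3, -0. ]), array([ 6.2, 25.6]), array([30.3, 25.3])]
0.07 [array([11.7, 13.3]), array([-0.3,  2.3]), array([-0.4, 26.3]), array([22.1, 26. ])]
0.04 [array([34. ,  8.7]), array([19.5, -4.6]), array([19.4, 24.4]), array([46.6, 24.1])]
```

Call:
{"api": "move_arm", "payload": {
  "moves": [
    [[-0.007, -0.0015, 0, 0, 65], [-0.015, -0.003, 0, 0, 65], [-0.013, -0.013, 0, 0, 65], [-0.011, -0.024, 0.002, 0, 65], [-0.009, -0.034, 0.006, 0, 65]]
  ]
}}

```text
clock: 9.43
eef_pos: [0.5602, -0.0495, 0.0753]
tool_rot: [-0.092, 0.996, 0.0, -0.001]
ft_force: [1.2, -2.4, -1.3]
grip_width: 0.0554
grasp_force: 0.9
```

Call:
{"api": "move_arm", "payload": {
  "moves": [
    [[0.002, -0.011, 0.004, 0, 65], [0.002, -0.011, 0.03, 0, 65], [0.002, -0.011, 0.07, 0, 65], [0, -0.011, 0.12, 0, 65], [-0.06, -0.011, 0.14, 0, 65]]
  ]
}}

```text
clock: 10.05
eef_pos: [0.5059, -0.0601, 0.2188]
tool_rot: [-0.092, 0.996, -0.0, 0.004]
ft_force: [-0.6, -1.0, -0.0]
grip_width: 0.0556
grasp_force: 0.0
```

Run:
```python
from wp import *
import cv2
o=monitor.get_obs();s=vision.camera("scene");w=vision.camera("wrist");t=vision.camera("top")
print(o["clock"],o["eef_pos"],L(o["eef_pos"]),o["ft_force"])
a=s["color"][190:300,235:375]
im=np.hstack([cv2.resize(w["color"],(400,300)),cv2.resize(a,(400,300),interpolation=cv2.INTER_CUBIC)])
cv2.imwrite("pics/m8.png",im[:,:,::-1])
import pickle
d=pickle.load(open("d.pkl","rb"))
# bystander / bar-tip / flap check: changed pixels vs start in scene
df=cv2.absdiff(s["color"],d["scene"]["color"]).max(2)>40
for n,(x,y,z) in {"bartip shut":(-95,45,.094)}.items():
    from plan import W
    u,v=px(s,[*W(x,y),z]);print(n,u,v,s["color"][int(v)-3:int(v)+4,int(u)].mean(1),d["scene"]["color"][int(v)-3:int(v)+4,int(u)].mean(1))
# brass through clear roof
hsv=cv2.cvtColor(w["color"],cv2.COLOR_RGB2HSV)
g=hsv[...,1]>110
n,l,st,ce=cv2.connectedComponentsWithStats(((hsv[...,1]>140)&(hsv[...,0]<28)).astype(np.uint8))
for i in range(1,n):
    if st[i,4]>150: print(st[i],P(o,w,*ce[i],.03,1).round(0))
```

```text
10.05 [ 0.50585924 -0.06005379  0.21876206] [-88.77402953   1.80121274] [-0.64060121 -1.02638178 -0.0245369 ]
bartip shut 276.28103226739086 227.5286128769874 [100.          89.33333333  30.33333333  22.          50.33333333
  55.          45.66666667] [100.          89.          30.66666667  21.66666667  50.
  55.          47.66666667]
```

The bar tip pixels match the shut state. I verify the lock and the bystanders by differencing against the start images.

Run:
```python
from wp import *
from plan import W
import cv2,pickle
d=pickle.load(open("d.pkl","rb"))
for nm in("scene","top"):
    c=vision.camera(nm);b=d[nm]
    df=(cv2.GaussianBlur(cv2.absdiff(c["color"],b["color"]),(3,3),0).max(2)>12).astype(np.uint8)
    q=np.array([px(c,[*W(x,y),.106]) for x,y in((8,-38),(120,-38),(120,38),(8,38))],np.int32)
    roof=cv2.fillConvexPoly(np.zeros_like(df),q,1)
    k=df&roof;v,u=np.nonzero(k);print(nm,"roof diff",k.sum())
    if len(u):
        print("  span",u.min(),u.max(),v.min(),v.max(),"local@z.03",L(onz(c,np.median(u),np.median(v),.03)),"new",c["color"][k>0].mean(0),"old",b["color"][k>0].mean(0))
    hsv=lambda im:cv2.cvtColor(im,cv2.COLOR_RGB2HSV)
    cnt=[]
    for im in(b["color"],c["color"]):
        h=hsv(im);m=((h[...,1]>150)&(h[...,0]<26)&(h[...,2]>60)).astype(np.uint8)
        n,l,st,ce=cv2.connectedComponentsWithStats(m)
        cnt.append([(*ce[i].round(1),st[i,4]) for i in range(1,n) if st[i,4]>60 and 230<ce[i][0]<500 and 180<ce[i][1]<400])
    print(*cnt,sep="\n  ")
    m=df*255
```

```text
scene roof diff 70
  span 305 321 235 261 local@z.03 [ 9.878507   40.38715615] new [136.11428571 134.65714286 130.38571429] old [130.57142857 131.27142857 131.91428571]
[(np.float64(273.9), np.float64(251.1), np.int32(158)), (np.float64(255.2), np.float64(299.7), np.int32(124)), (np.float64(299.3), np.float64(315.2), np.int32(121))]
  [(np.float64(256.9), np.float64(301.7), np.int32(99)), (np.float64(299.4), np.float64(314.8), np.int32(128))]
top roof diff 36
  span 338 354 211 229 local@z.03 [39.82277224 -4.28049232] new [132.69444444 131.44444444 129.16666667] old [138.72222222 140.47222222 143.36111111]
[(np.float64(392.2), np.float64(218.6), np.int32(272)), (np.float64(286.3), np.float64(221.0), np.int32(106)), (np.float64(469.6), np.float64(217.1), np.int32(94)), (np.float64(396.2), np.float64(258.4), np.int32(247)), (np.float64(492.0), np.float64(296.2), np.int32(322))]
  [(np.float64(392.2), np.float64(218.6), np.int32(273)), (np.float64(469.7), np.float64(217.2), np.int32(95)), (np.float64(287.3), np.float64(229.2), np.int32(187)), (np.float64(491.7), np.float64(295.9), np.int32(341))]
```

Run:
```python
from wp import *
from plan import W
import cv2,pickle
d=pickle.load(open("d.pkl","rb")); rays=[]
for nm in("scene","top"):
    b=d[nm]; acc=np.mean([vision.camera(nm)["color"].astype(float) for _ in range(6)],0)
    f=lambda im:cv2.GaussianBlur(np.asarray(im,float),(5,5),0)
    D=f(acc)-f(b["color"]); y=D[...,0]-D[...,2]   # yellowing
    q=np.array([px(b,[*W(x,yy),.106]) for x,yy in((9,-37),(119,-37),(119,37),(9,37))],np.int32)
    roof=cv2.fillConvexPoly(np.zeros(y.shape,np.uint8),q,1)
    k=((y>5)&(roof>0)); v,u=np.nonzero(k)
    print(nm,k.sum(),u.min(),u.max(),v.min(),v.max(),u.mean(),v.mean())
    pts=np.array([L(onz(b,*p,.06 if nm=="top" else .06)) for p in zip(u.astype(float),v.astype(float))])
    print("  local@z.06 min/max",pts.min(0),pts.max(0)); 
    pts=np.array([L(onz(b,*p,.024)) for p in zip(u.astype(float),v.astype(float))]); print("  local@z.024",pts.min(0),pts.max(0))
    rays.append(ray(b,u.mean(),v.mean()))
(e1,d1),(e2,d2)=rays
s=np.linalg.lstsq(np.c_[d1,-d2],e2-e1,rcond=None)[0]; p=e1+s[0]*d1;r=e2+s[1]*d2
print("tri",p,r,L((p+r)/2))
```

```text
scene 74 313 323 252 261 318.55405405405406 256.4054054054054
  local@z.06 min/max [10.8365117   2.06453602] [34.75782122 28.29550889]
  local@z.024 [ 1.36740493 32.25911573] [26.27997586 59.57705884]
top 117 336 352 220 229 343.77777777777777 224.7008547008547
  local@z.06 min/max [12.5954384  -8.82060924] [34.44500061 32.77497117]
  local@z.024 [ 15.75861543 -10.92570313] [38.13495597 31.67271892]
tri [ 0.6143254  -0.02946805  0.06319777] [ 0.61350902 -0.02996565  0.06312848] [22.98510149 12.13322875]
```

The brass's top face triangulates to z≈62 mm at box x 12–34 mm. So the lock stands on end inside the bin, clear of the floor's edge. The flap is shut and the robot is clear.

```bash
python3 -c "
from workcell import job
print(job.job_done())"
```

```text
the job is handed in; nothing more can be done
None
```

I pushed the lock body under the held-up flap into the bin, where it stands on end, and the flap sprang shut at about 10 s with the robot clear; I touched nothing else on the bench, though the arm hid the padlock in the last top view.

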